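# Lay out gauge pins for inspection under the magnifier

## Task

Swing the magnifier clear of the carrier, then lay out the gauge pins standing in the rack for inspection, one at a time from the thickest to the thinnest: rest each in the inclined V of the cradle and let go, then regrip it by its side and lay it level in the pair of carrier saddles of its own size (large, middle, small), sticking out equally beyond both saddles. When every pin is laid out, swing the magnifier back until its lens is centred over the carrier, and then slide the dimmer grip level with the steel mark beside its track. There may be two or three pins; do not knock over the bottle or the brass objective.

Things in the scene. Friction and masses are not known exactly. Their poses are not given: they have to be found in the camera images.
- pin_a: the thickest gauge pin, plain ground steel cylinder, diameter 20 mm, length 145 mm, both ends alike; about 350 g; it may be absent. Origin at the centre of one end face (its lower end at the start); z runs along the pin to the other end. At the start it stands upright in a hole of the rack
- pin_b: the middle gauge pin, plain ground steel cylinder, diameter 16 mm, length 135 mm, both ends alike; about 210 g; it may be absent. Origin at the centre of one end face (its lower end at the start); z runs along the pin to the other end. At the start it stands upright in a hole of the rack
- pin_c: the thinnest gauge pin, plain ground steel cylinder, diameter 12 mm, length 125 mm, both ends alike; about 110 g; it may be absent. Origin at the centre of one end face (its lower end at the start); z runs along the pin to the other end. At the start it stands upright in a hole of the rack
- pin_a_mid (a point): the middle of pin_a: on its axis, 72.5 mm from either end; axes as the pin
- pin_b_mid (a point): the middle of pin_b: on its axis, 67.5 mm from either end; axes as the pin
- pin_c_mid (a point): the middle of pin_c: on its axis, 62.5 mm from either end; axes as the pin
- rack: fixed grey block 190 x 54 mm, 55 mm high, on a 210 x 70 mm foot, with three 23 mm square holes in a row along its x axis, at x = -60, 0 and 60 mm, whose floors are 8 mm above the table; any pin may be in any hole. Origin at the centre of its underside, z up
- cradle: loose heavy grey-painted steel V cradle (2.1 kg; leave it on the table): flat base plate 150 x 90 x 12 mm carrying an inclined open V that rises at 45 degrees towards the base's -x side (roughly towards the robot). Origin at the centre of the underside; z up
- channel: the cradle's inclined V (moves with it). Origin at the foot of its vertex line, on the face of the brass end stop; x up the slope, y level across, z square out of the V. Two 90 degree saddles, 31 mm wide, at x = 10 to 22 and 78 to 90 mm; open for fingers between them down to z = -30 mm. A pin in it has its axis at y = 0, z = 1.41 x its radius, its foot within 25 mm of the stop (x = 0)
- carrier: fixed aluminium carrier: plate 120 x 200 x 10 mm with two upright rails along its y axis, 10 mm thick, centred at x = -45 and +45 mm (inner gap 80 mm); each rail carries three 90 degree V saddles, large at y = +65, middle at y = 0, small at y = -65 mm, vertices 50 mm above the table. Pins lie along its x axis. Origin at the centre of the underside
- nest_a (a point): where the middle of the thickest pin (pin_a) must lie: centred between the pair of large saddles; axes as the carrier
- nest_b (a point): where the middle of the middle pin (pin_b) must lie: centred between the pair of middle saddles; axes as the carrier
- nest_c (a point): where the middle of the thinnest pin (pin_c) must lie: centred between the pair of small saddles; axes as the carrier
- carrier_mid (a point): centre of the carrier, 50 mm above the table: the lens must be centred over it
- magnifier (a joint): angle of the magnifier arm about its upright hinge, rad, counterclockwise from above positive, 0 to 2.3; stiff (about 0.5 N m), it stays where it is left. It starts over or nearly over the carrier (1.2 to 1.65); near 0.5 it stands well clear of it, on the far right, and of the hand's room there
- lamp_hinge (a point): on the upright hinge axis of the magnifier arm, 200 mm above the table, on a white column 24 mm thick
- lamp_knob (a point): top centre of the round grey knob (20 mm diameter, 45 mm tall, upright on top of the arm, 150 mm from the hinge) by which the arm is swung; 253 mm above the table
- lens (a point): centre of the magnifier's round lens (frame 126 mm across, 200 mm above the table), 230 mm from the hinge at the end of the arm; the arm's own x axis points from hinge to lens
- dimmer (a joint): position of the dimmer grip along its track, m, 0 to 0.10, growing along the track's +y; stiff (about 1.5 N). It must be set level with the mark, where it reads 0.07
- dimmer_top (a point): top centre of the black dimmer grip, 28 mm (x, across the track) by 20 mm (y, along the track), 40 mm tall, its top 54.5 mm above the table; it stands on a white track housing 40 x 150 x 14 mm. Axes: y along the track
- dim_mark (a point): point on the track's centre line, at the top of the housing, level with the small steel mark that stands beside the track; the grip's centre must be level with it along the track. Axes as the dimmer
- bottle: amber glass bottle, 54 mm diameter, 105 mm tall, bystander; origin at the centre of its underside, z up
- objective: brass microscope objective standing on the table, 42 mm diameter, 52 mm tall, bystander; origin at the centre of its underside, z up
Mind the look-alikes: they are no part of the job. What is shaped like the pin_b but green or purple is not meant.

How it is judged:
By the outcome, as a careful person would: the job done as asked, in the order asked, and still so for the second after the job is handed in, with the robot touching nothing.
Of pin_a, pin_b, pin_c only 2 to 3 are there at a start; the rules pass over those that are not, and their reading is None.
At some moment in a run one of cradle may be knocked a few centimetres aside while the robot is not near it.
Once in a run the grip may slacken for a moment while it holds something.
It also fails if it takes over 210 s, if anything falls off the work surface, if the arm or the gripper's body presses on something with over 40 N, if the wrist force passes 120 N, or if a joint passes its speed limit or range.

## Robot

A 6-joint arm with a two-finger parallel gripper is mounted at the origin on the work surface. World frame = base frame: x ahead of the robot, y to its left, z up, the work surface at z = 0. Lengths are in m, angles in degrees, forces in N, time in s.
With the tool pointing down it reaches from about 0.275 to 0.75 m from the base axis. Payload 10.2 kg.
Tool frame: the origin (TCP) lies midway between the tips of the shut fingers; the grasp point (between the pads) lies 19 mm behind it; z points along the fingers, y is the line along which they close (so a half turn about z gives the same grasp; the last joint's range is limited). The gripper opens to 85 mm and grips with 20 to 120 N. Pads are 22 mm wide; open, the fingers measure 114 mm over their backs; the gripper's body (76 mm by 85 mm) begins 54 mm behind the grasp point. The pads swing forward as they close: fully open they stand 13 mm farther back than shut.
Start: joints at [-88.087, 17.928, 85.812, -0, 76.261, -12.8], TCP at [0.133, -0.508, 0.231] pointing down, gripper open.
Joint ranges: [-168.41, 168.41], [-55.51, 124.54], [10.69, 146.95], [-70.63, 250.63], [1, 178], [-165.06, 165.06]. Speed limits (degrees/s): [136.94, 136.94, 172.46, 180, 180, 180].

## Interface

Orientations are given as a 3x3 rotation matrix whose columns are the frame's x, y, z axes.
In Python, from plant import manip gives the robot as it stands. Calls block until the motion is done:
- manip.move_pose(position, orientation): joint-space move of the TCP to a pose.
- manip.movel(position, rate=0.15, frame=None, until_force=None): straight line of the TCP; frame=None keeps the orientation; rate is the mean speed in m/s. With until_force (N) it stops when the force on the tool has changed by that much, and returns True; else False.
- manip.move_joints(angles): joint-space move.
- manip.command_gripper(opening): finger opening in m; the grip force is fixed at half the most; returns when the fingers have stopped.
- manip.dwell(seconds).
- manip.solve_ik(position, orientation): joint angles nearest the present ones, or None.
- manip.sense(): the state.
- manip.snapshot(name): name is "scene" or "top"; returns a dict with "image" (384x512x3 uint8, red, green, blue), "K" (3x3 intrinsics, pixels), "k1" (the pictures are not rectified: a ray, as slopes to the right and down, at radius r is drawn at 1 + k1 r^2 times it, then the intrinsics apply), "rvec" (rotation vector, rad) and "tvec" (3), from world to camera coordinates, as OpenCV has them. Camera axes: x right, y down, z forward; pixel columns grow to the right and rows downward; lengths in m; the calibration is good to about 2 mm. A picture is of the moment at which its call begins. There is no depth.
A pose or a line that the arm cannot do raises manip.PlanningError and nothing moves.
- manip.sign_off(): hands the job in; it is judged then, once.
The state is a dict: "clock": time; "joint_pos": joint angles; "qvel": joint speeds; "joint_efforts": joint torques, N m; "tool_pos": TCP position; "ee_rot": TCP orientation; "wrist_force": force on the tool from outside, world axes, zero at the start; "moment": the same for the moment, N m; "finger_gap": finger opening in m; "finger_force": force on a finger pad.
Only numpy, scipy, OpenCV 4.12 (cv2) and the standard library are available. Lean on these libraries where they do the work, as an engineer would, in place of code of your own. Each camera call takes 0.05 s, during which the arm holds its last target. There are 200 camera calls.

## Working session

There is one attempt and no reset: what is moved stays moved. The work goes in short steps, each a Python script; the robot and the scene stay as the last script left them, time stands still between calls to the robot, and variables do not carry over. Pictures are saved under pics/ and viewed, at most 17 in all, crops included, and the job is handed in when it is done.

```bash
ls; mkdir -p pics
cat > h.py <<'E'
import numpy as np, cv2
from plant import manip
def snap(n,f=None):
    s=manip.snapshot(n)
    if f: cv2.imwrite('pics/'+f,s['image'][:,:,::-1])
    return s
def ray(s,u,v):
    K=np.array(s['K']);x=(u-K[0,2])/K[0,0];y=(v-K[1,2])/K[1,1]
    rd=np.hypot(x,y);r=rd
    for _ in range(20): r=rd/(1+s['k1']*r*r)
    k=r/rd if rd>0 else 1
    R=cv2.Rodrigues(np.array(s['rvec'],float))[0];t=np.array(s['tvec']).ravel()
    return -R.T@t, R.T@np.array([x*k,y*k,1])
def onz(s,u,v,z):
    c,d=ray(s,u,v); return c+d*(z-c[2])/d[2]
def proj(s,p):
    R=cv2.Rodrigues(np.array(s['rvec'],float))[0];c=R@np.array(p,float)+np.array(s['tvec']).ravel()
    x,y=c[0]/c[2],c[1]/c[2];k=1+s['k1']*(x*x+y*y);K=np.array(s['K'])
    return np.array([K[0,0]*x*k+K[0,2],K[1,1]*y*k+K[1,2]])
E
python3 - <<'E'
from h import *
for n in('scene','top'):
    s=manip.snapshot(n); im=s['image']
    cv2.imwrite(f'pics/{n}0.png',cv2.resize(im[:,:,::-1],(800,600),interpolation=cv2.INTER_CUBIC))
    np.save(n+'0.npy',s,allow_pickle=True)
    print(n,s['K'],s['k1'],ray(s,256,192))
print(manip.sense()['clock'])
E
```

```text
pics
scene [[385.40658289   0.         253.38694024]
 [  0.         385.40658289 194.25802148]
 [  0.           0.           1.        ]] -0.10537034567038532 (array([1.07172808, 0.74645093, 0.80070424]), array([-0.50054834, -0.67295843, -0.54466375]))
top [[402.5191628    0.         252.28916575]
 [  0.         402.5191628  192.6538072 ]
 [  0.           0.           1.        ]] -0.06140837555751102 (array([ 0.4345946 , -0.02565922,  1.59855068]), array([ 0.05299038, -0.01682201, -0.99849721]))
0.1
```

View pics/scene0.png

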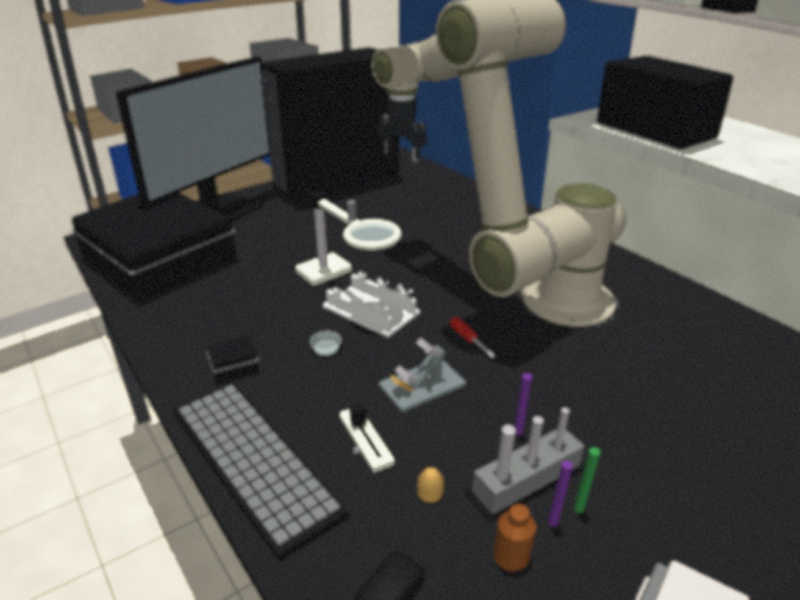

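View pics/top0.png

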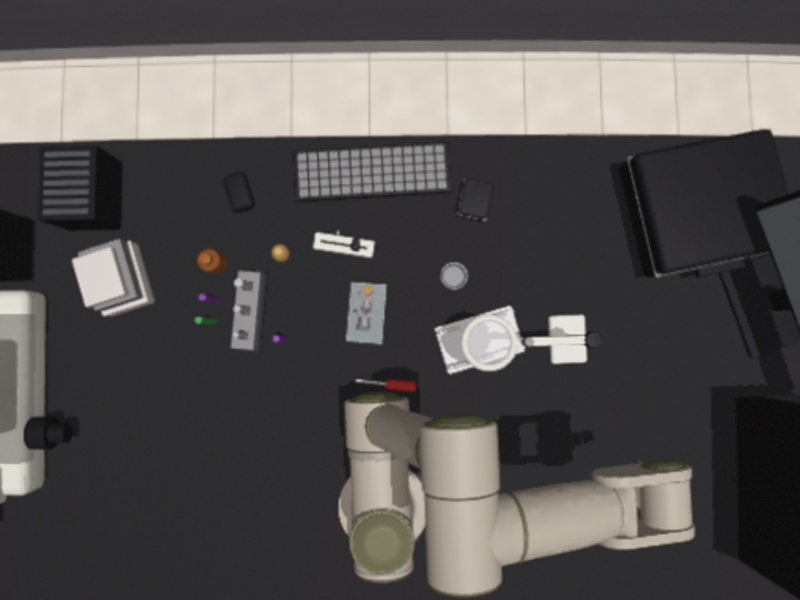

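The top view (800x600) shows the rack at (247,310) with three steel pins, at (243,283), (240,310) and (238,335). The cradle is at (366,313), the carrier at (480,340) under the lens at (490,342), the lamp column at (592,340) and the dimmer at (344,245). The bottle is at (210,260) and the objective at (280,253). The purple and green rods stand outside the rack and are look-alikes. I'll enlarge a crop to confirm.

Run:
```python
from h import *
s=np.load('top0.npy',allow_pickle=True).item();a=s['image'][140:250,120:320,::-1]
t=np.load('scene0.npy',allow_pickle=True).item();b=t['image'][120:345,180:395,::-1]
A=cv2.resize(a,None,fx=4,fy=4,interpolation=cv2.INTER_CUBIC)
cv2.imwrite('pics/tc.png',A)
cv2.imwrite('pics/sc.png',cv2.resize(b,None,fx=2.6,fy=2.6,interpolation=cv2.INTER_CUBIC))
im=s['image'].astype(int); hsv=cv2.cvtColor(s['image'],cv2.COLOR_RGB2HSV)
def rects(mask,name,z,amin=60):
    cs,_=cv2.findContours(mask.astype(np.uint8),cv2.RETR_EXTERNAL,cv2.CHAIN_APPROX_NONE)
    for c in cs:
        if cv2.contourArea(c)<amin: continue
        r=cv2.minAreaRect(c);p=cv2.boxPoints(r)
        print(name,np.round(r[0],1),np.round(r[1],1),[np.round(onz(s,*q,z)[:2],3).tolist() for q in p],np.round(onz(s,*r[0],z)[:2],3))
g=im.max(2)
roi=np.zeros(g.shape,bool);roi[140:252,115:385]=1
rects((g>75)&roi,'bright',0.01)
```

```text
bright [246.1 245.1] [38.4  6.3] [[0.307, 0.065], [0.332, 0.062], [0.314, -0.088], [0.289, -0.085]] [ 0.311 -0.011]
bright [326.8 215.4] [41.2 96.5] [[0.489, -0.135], [0.519, -0.519], [0.356, -0.529], [0.328, -0.147]] [ 0.423 -0.331]
bright [233.9 199.8] [23.8 39.3] [[0.416, 0.089], [0.571, 0.075], [0.562, -0.019], [0.408, -0.004]] [0.489 0.035]
bright [156.7 198.1] [17.2 50.3] [[0.402, 0.38], [0.601, 0.37], [0.597, 0.301], [0.398, 0.311]] [0.499 0.341]
bright [290.5 176.5] [17. 17.] [[0.613, -0.157], [0.612, -0.224], [0.545, -0.223], [0.546, -0.156]] [ 0.579 -0.19 ]
bright [133.3 166.2] [14.5 14.9] [[0.646, 0.473], [0.664, 0.416], [0.608, 0.397], [0.59, 0.454]] [0.627 0.435]
bright [179.  161.5] [11. 10.] [[0.666, 0.272], [0.665, 0.232], [0.621, 0.232], [0.622, 0.272]] [0.644 0.252]
bright [219.9 154.9] [39.6 14.5] [[0.652, 0.172], [0.71, 0.163], [0.684, 0.007], [0.626, 0.016]] [0.668 0.089]
```

View pics/tc.png

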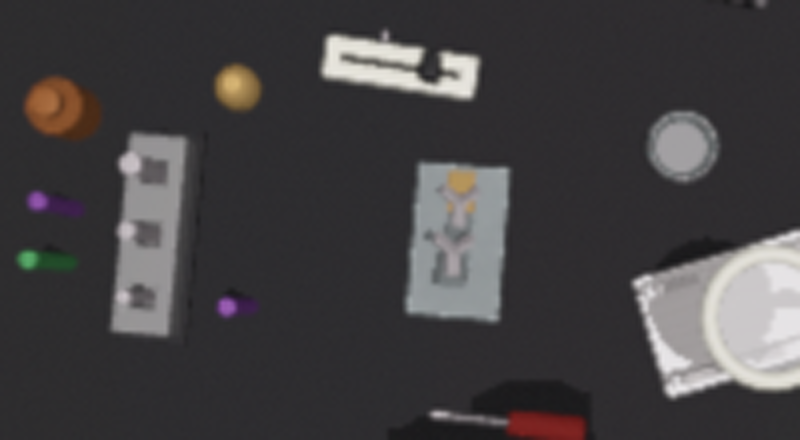

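View pics/sc.png

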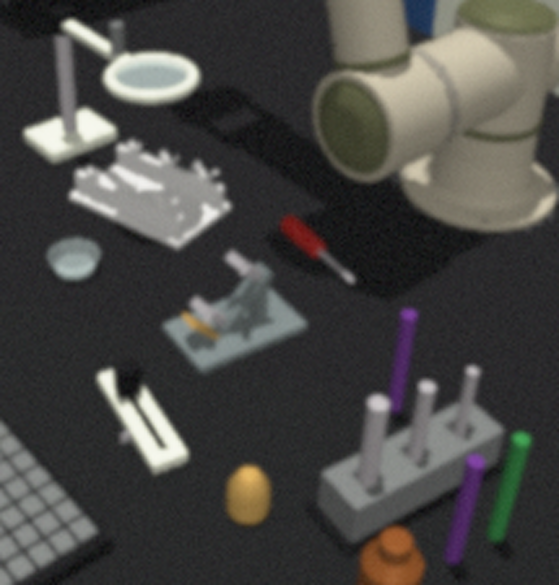

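The crops confirm it: the three grey steel pins in the rack are A (farthest from the robot), B (middle) and C (nearest). The purple and green rods stand on the table outside the rack, so I leave them. In the scene crop, the cradle's V has its brass stop on the far side. Next I compute positions and check reachability.

```bash
cat >> h.py <<'E'
def Rzy(z,y):
    z=np.array(z,float);z/=np.linalg.norm(z);y=np.array(y,float);y-=z*(y@z);y/=np.linalg.norm(y)
    return np.column_stack([np.cross(y,z),y,z])
def down(a): # closing line at world angle a (rad)
    return Rzy([0,0,-1],[np.cos(a),np.sin(a),0])
def two(s1,p1,s2,p2):
    c1,d1=ray(s1,*p1);c2,d2=ray(s2,*p2)
    A=np.column_stack([d1,-d2]);k=np.linalg.lstsq(A,c2-c1,rcond=None)[0]
    a=c1+k[0]*d1;b=c2+k[1]*d2;return (a+b)/2,np.linalg.norm(a-b)
S=.5**.5
def cradle_frame(c,yaw):
    x=np.array([np.cos(yaw),np.sin(yaw),0]);y=np.array([-x[1],x[0],0]);Z=np.array([0,0,1.])
    return -S*x+S*Z, y, S*x+S*Z   # channel x (up slope), (+-)y level, z out
E
python3 - <<'E'
from h import *
s=np.load('top0.npy',allow_pickle=True).item();t=np.load('scene0.npy',allow_pickle=True).item()
tc=lambda u,v:(u/4+120,v/4+140); sc=lambda u,v:(u/2.6+180,v/2.6+120)
P=lambda n,x:print(n,np.round(x,4))
for n,u,v,z,su,sv in(('A',130,163,.153,376,402),('B',126,231,.143,427,386),('C',122,296,.133,471,371)):
    P(n,onz(s,*tc(u,v),z)); print('   two',*two(s,tc(u,v),t,sc(su,sv)))
f=.64
P('knob top',onz(s,530*f,342*f,.253));P('col top',onz(s,592*f,340*f,.23));print('knob two',*two(s,(530*f,342*f),t,sc(117,24)))
P('lens',onz(s,490*f,342*f,.2)); P('lens sc',onz(t,*sc(152,77),.2));P('colfoot scene',onz(t,*sc(70,135),.012))
P('dim top',onz(s,*tc(430,62),.0545));P('mark',onz(s,*tc(385,36),.014))
print('stop',*two(s,tc(461,180),t,sc(199,326)))
print('brass z',onz(s,*tc(461,172),.03),onz(s,*tc(461,190),.03))
print('upper sad',*two(s,tc(451,240),t,sc(240,262)))
P('bottle',onz(s,*tc(55,107),.05));P('obj',onz(s,*tc(238,90),.03))
for q in((418,163),(510,167),(499,320),(407,312)): P('cr',onz(s,*tc(*q),.012))
# IK checks
for x in(.45,.5,.55):
    for d in([-S,0,-S],[S,0,-S],[0,0,-1],[-.5,0,-.866]):
        print(x,np.round(d,2),[ (np.round(r,0) if (r:=manip.solve_ik([x,.03,.09],Rzy(d,[0,sg,0]))) is not None else None) for sg in(1,-1)])
E
```

```text
A [0.556 0.323 0.153]
   two [0.5562603  0.32380693 0.14994763] 0.00011273001417151827
B [0.4951 0.329  0.143 ]
   two [0.49486673 0.33039669 0.13897508] 0.001166267442852816
C [0.4363 0.335  0.133 ]
   two [0.43617284 0.33617124 0.12893826] 0.0003341016783752813
knob top [ 0.4128 -0.3262  0.253 ]
col top [ 0.4149 -0.4684  0.23  ]
knob two [ 0.41174476 -0.3263142   0.2493187 ] 0.0023375661339723884
lens [ 0.413  -0.2484  0.2   ]
lens sc [ 0.4083 -0.2473  0.2   ]
colfoot scene [ 0.4185 -0.4686  0.012 ]
dim top [0.6588 0.0567 0.0545]
mark [0.6912 0.1033 0.014 ]
stop [0.54270428 0.0312866  0.03024388] 0.008592184244855595
brass z [0.5539249  0.02855932 0.03      ] [0.53631139 0.02871747 0.03      ]
upper sad [0.48429203 0.03675819 0.10068317] 0.002390042580079591
bottle [0.62   0.4213 0.05  ]
obj [0.637  0.2465 0.03  ]
cr [0.5647 0.0716 0.012 ]
cr [ 0.5597 -0.0193  0.012 ]
cr [ 0.409  -0.0068  0.012 ]
cr [0.4178 0.0836 0.012 ]
0.45 [-0.71  0.   -0.71] [array([ -8.,  44.,  78.,  -6., 102., -97.]), array([ -8.,  44.,  78.,  -6., 102.,  83.])]
0.45 [ 0.71  0.   -0.71] [array([-19.,  10., 1
[... 486 characters left out ...]
16.,  15., 132., 134.,  15., -56.])]
0.5 [ 0  0 -1] [array([ -10.,   24.,  100.,   -0.,   56., -100.]), array([-10.,  24., 100.,  -0.,  56.,  80.])]
0.5 [-0.5   0.   -0.87] [array([ -8.,  41.,  78.,  -4.,  91., -97.]), array([-8., 41., 78., -4., 91., 83.])]
0.55 [-0.71  0.   -0.71] [array([ -7.,  56.,  55.,  -5., 114., -97.]), array([ -7.,  56.,  55.,  -5., 114.,  83.])]
0.55 [ 0.71  0.   -0.71] [array([-14.,  20., 124., 129.,  12., 130.]), array([-14.,  20., 124., 129.,  12., -50.])]
0.55 [ 0  0 -1] [array([ -9.,  30.,  91.,  -0.,  59., -99.]), array([-9., 30., 91., -0., 59., 81.])]
0.55 [-0.5   0.   -0.87] [array([ -7.,  46.,  67.,  -4.,  97., -97.]), array([-7., 46., 67., -4., 97., 83.])]
```

Run:
```python
from h import *
H=np.array([.4145,-.4755]);
def kp(a,z): return [H[0]+.15*np.cos(a),H[1]+.15*np.sin(a),z]
a0=np.pi/2
p0=manip.sense()['tool_pos']
manip.movel([p0[0],p0[1],.33],rate=.3)
c=[.413,-.326]
manip.move_pose([*c,.30],down(0)); print(manip.sense()['clock'])
manip.command_gripper(.05)
manip.movel([*c,.221],rate=.12)
manip.command_gripper(0.0)
st=manip.sense();print(st['finger_gap'],st['wrist_force'],st['clock'])
for a in np.linspace(0,-1.02,7)[1:]:
    manip.movel(kp(a0+a,.221),rate=.12,frame=down(a))
st=manip.sense();print(st['finger_gap'],st['wrist_force'],st['clock'],st['joint_pos'])
manip.command_gripper(.05)
manip.movel(kp(a0-1.02,.31),rate=.25)
# check IKs for later
rx=np.array([np.cos(-.1),np.sin(-.1),0]);ry=np.array([-rx[1],rx[0],0])
q=manip.sense()['joint_pos']
for th in(45,30,20):
    t=np.radians(th);d=-np.sin(t)*rx+[0,0,-np.cos(t)]
    for p in([.556,.323,.115],[.436,.335,.1],[.556,.323,.25],[.436,.335,.2]): print(th,p,[(None if r is None else np.round(r)) for r in(manip.solve_ik(p,Rzy(d,sg*ry)) for sg in(1,-1))])
    d2=np.sin(np.pi/4-t)*rx+[0,0,-np.cos(np.pi/4-t)]
    print(' cr',[(None if r is None else np.round(r)) for r in(manip.solve_ik([.47,.035,z],Rzy(d2,ry)) for z in (.1,.25))])
manip.move_pose([.15,.35,.35] if manip.solve_ik([.15,.35,.35],down(0)) is not None else [.2,.3,.35],down(0))
for n in('scene','top'):
    s=manip.snapshot(n);np.save(n+'1.npy',s,allow_pickle=True)
print(manip.sense()['clock'])
t=np.load('scene1.npy',allow_pickle=True).item();s=np.load('top1.npy',allow_pickle=True).item()
up=lambda a,k:cv2.resize(np.ascontiguousarray(a[:,:,::-1]),None,fx=k,fy=k,interpolation=cv2.INTER_CUBIC)
def stack(a,b):
    w=max(a.shape[1],b.shape[1]);p=lambda i:cv2.copyMakeBorder(i,0,0,0,w-i.shape[1],cv2.BORDER_CONSTANT);return np.vstack([p(a),p(b)])
cv2.imwrite('pics/t1.png',up(s['image'][165:245,215:385],4.7)); 
cv2.imwrite('pics/s1.png',up(t['image'][120:265,185:305],4))
```

```text
1.8417
0.01818909355083347 [0.37467982 1.5213025  5.96137196] 3.475
0.018401915487495507 [-0.10863444 -5.41158291  4.57836821] 5.6417 [-4.62353052e+01  3.78154536e+01  5.67966683e+01 -7.63239585e-02
  8.51949227e+01  1.22715250e+01]
45 [0.556, 0.323, 0.115] [array([ 14.,  65.,  32.,  17., 125., -66.]), array([ 14.,  65.,  32.,  17., 125., 114.])]
45 [0.436, 0.335, 0.1] [array([ 18.,  50.,  64.,  17., 107., -68.]), array([ 18.,  50.,  64.,  17., 107., 112.])]
45 [0.556, 0.323, 0.25] [array([ 14.,  62.,  18.,  22., 141., -58.]), array([ 14.,  62.,  18.,  22., 141., 122.])]
45 [0.436, 0.335, 0.2] [array([ 18.,  44.,  60.,  18., 117., -64.]), array([ 18.,  44.,  60.,  18., 117., 116.])]
 cr [array([-10.,  20., 104.,  -0.,  55., -94.]), array([-10.,  10.,  93.,  -0.,  77., -94.])]
30 [0.556, 0.323, 0.115] [array([ 16.,  55.,  47.,  11., 107., -68.]), array([ 16.,  55.,  47.,  11., 107., 112.])]
30 [0.436, 0.335, 0.1] [array([ 19.,  42.,  73.,  12.,  92., -67.]), array([ 19.,  42.,  73.,  12.,  92., 113.])]
30 [0.556, 0.323, 0.25] [array([ 16.,  51.,  34.,  12., 122., -65.]), array([ 16.,  51.,  34.,  12., 122., 115.])]
30 [0.436, 0.335, 0.2] [array([ 19.,  37.,  67.,  13., 103., -65.]), array([ 19.,  37.,  67.,  13., 103., 115.])]
 cr [array([-11.,  14., 115.,   2.,  36., -97.]), array([-11.,   2., 103.,   2.,  60., -96.])]
20 [0.556, 0.323, 0.115] [array([ 17.,  49.,  55.,   8.,  94., -68.]), array([ 17.,  49.,  55.,   8.,  94., 112.])]
20 [0.436, 0.335, 0.1] [array([ 21.,  37.,  79.,   9.,  82., -66.]), array([ 21.,  37.,  79.,   9.,  82., 114.])]
20 [0.556, 0.323, 0.25] [array([ 17.,  44.,  43.,   8., 110., -66.]), array([ 17.,  44.,  43.,   8., 110., 114.])]
20 [0.436, 0.335, 0.2] [array([ 21.,  32.,  73.,   9.,  94., -64.]), array([ 21.,  32.,  73.,   9.,  94., 116.])]
 cr [array([ -11.,   11.,  122.,    6.,   22., -101.]), array([-11.,  -3., 110.,   3.,  47., -97.])]
9.625
```

View pics/t1.png

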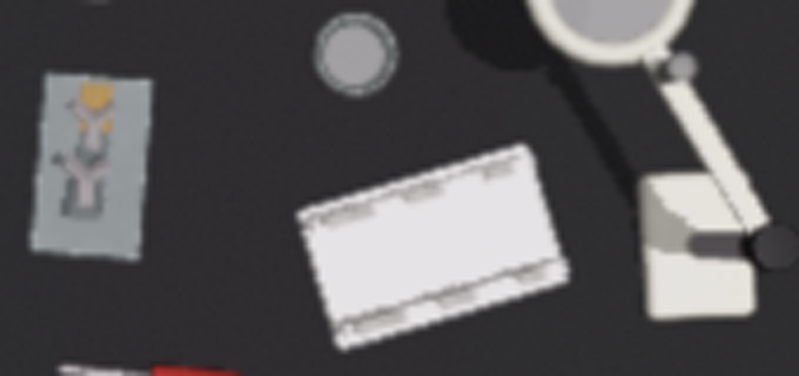

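View pics/s1.png

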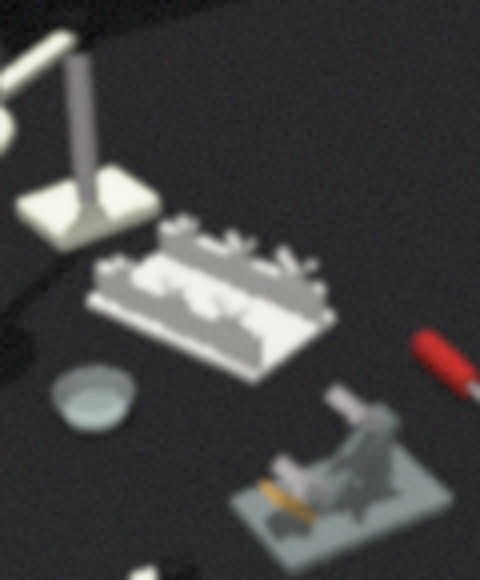

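The magnifier is clear: lens at (610,10), knob at (681,67) in the top crop. The carrier's large saddles are at its left end (world +y). I need a closer look at the cradle's V, plus the outline fits.

```bash
cat >> h.py <<'E'
def boxfit(s,mask,z):
    cs,_=cv2.findContours(mask.astype(np.uint8),cv2.RETR_EXTERNAL,cv2.CHAIN_APPROX_NONE)
    c=max(cs,key=cv2.contourArea)[:,0,:]
    w=np.array([onz(s,u,v,z)[:2] for u,v in c],np.float32)
    return cv2.minAreaRect(w*1000),c
def cradle(s):
    im=s['image'].astype(int);m=np.zeros(im.shape[:2],bool);m[160:245,195:270]=1
    r,g,b=im[:,:,0],im[:,:,1],im[:,:,2]
    m&=(g>85)&(b>r+6)
    (c,wh,a),_=boxfit(s,m,.012)
    if wh[0]<wh[1]: a+=90
    a=(a+90)%180-90
    return np.array(c)/1000,np.array(wh),np.radians(a)
E
python3 - <<'E'
from h import *
t=np.load('scene1.npy',allow_pickle=True).item();s=np.load('top1.npy',allow_pickle=True).item()
print(cradle(s))
im=s['image'];print(im[200,232],im[215,235])
g=im.min(2)
m=np.zeros(g.shape,bool);m[190:242,275:340]=1
(c,wh,a),_=boxfit(s,m&(g>95),.01);print('carrier',c,wh,a)
a=cv2.resize(im[176:224,216:254,::-1],None,fx=10,fy=10,interpolation=cv2.INTER_CUBIC)
b=cv2.resize(t['image'][210:270,238:304,::-1],None,fx=6.2,fy=8,interpolation=cv2.INTER_CUBIC)
cv2.imwrite('pics/cr1.png',np.hstack([cv2.convertScaleAbs(a,alpha=1.4),cv2.convertScaleAbs(b,alpha=1.4)]))
print(a.shape,b.shape)
E
```

```text
(array([0.48893506, 0.03445559]), array([ 88.72503662, 147.27973938]), np.float64(-0.08434430909362703))
[137 133 136] [148 154 155]
carrier (418.3038330078125, -252.15887451171875) (125.5621566772461, 207.0189971923828) 15.829343795776367
(480, 380, 3) (480, 409, 3)
```

View pics/cr1.png

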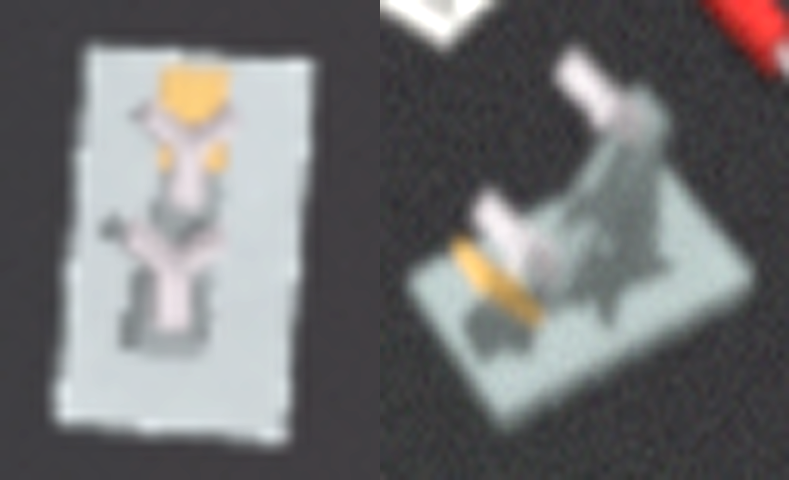

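In the enlarged pair the saddles show as Y shapes: V vertices near (175,263) and (187,148) in the left half, with the brass stop at (195,90). Triangulating the prong tips gives the V's height.

Run:
```python
from h import *
t=np.load('scene1.npy',allow_pickle=True).item();s=np.load('top1.npy',allow_pickle=True).item()
sc=lambda u,v:(238+(u-380)/6.2-.4,210+v/8-.4); tc=lambda u,v:(216+u/10-.45,176+v/10-.45)
cx,cy=.4889,.0340;yaw=-.083;X=np.array([np.cos(yaw),np.sin(yaw)]);Y=np.array([-X[1],X[0]])
def show(n,p,e=0): q=p[:2]-[cx,cy];print(n,np.round(p,4),'cradle xy',np.round([q@X,q@Y],4),np.round(e,4))
show('up tip',*two(s,tc(222,236),t,sc(575,52)))
show('lo tip',*two(s,tc(231,112),t,sc(488,195)))
show('brass y-',*two(s,tc(229,70),t,sc(457,240)))
show('brass y+',*two(s,tc(162,70),t,sc(540,322)))
for z0 in(.02,.025,.03,.035):
    show('vup %.3f'%z0,onz(s,*tc(175,263),z0+.0636)); show('vlo',onz(s,*tc(187,148),z0+.0156))
# carrier corner projections, to check against the contour
(c,wh,a),k=boxfit(s,(lambda g:(g.min(2)>95))(s['image'])&(np.indices((384,512))[0]>190)&(np.indices((384,512))[0]<242)&(np.indices((384,512))[1]>275)&(np.indices((384,512))[1]<340),.01)
print([np.round(onz(s,*((np.array(q)/4.7)+[215,165]-.4),.01)[:2],4) for q in((299,212),(529,147),(568,279),(343,347))])
```

```text
up tip [0.4855 0.0191 0.1082] cradle xy [-0.0022 -0.0151] 0.0063
lo tip [0.5351 0.0162 0.061 ] cradle xy [ 0.0475 -0.014 ] 0.005
brass y- [0.5529 0.0165 0.048 ] cradle xy [ 0.0652 -0.0121] 0.0031
brass y+ [0.5448 0.0515 0.0287] cradle xy [0.0542 0.0221] 0.029
vup 0.020 [0.4788 0.0356 0.0836] cradle xy [-0.0102  0.0008] 0
vlo [0.5249 0.0325 0.0356] cradle xy [0.036  0.0015] 0
vup 0.025 [0.4787 0.0354 0.0886] cradle xy [-0.0103  0.0006] 0
vlo [0.5246 0.0323 0.0406] cradle xy [0.0357 0.0013] 0
vup 0.030 [0.4785 0.0352 0.0936] cradle xy [-0.0104  0.0004] 0
vlo [0.5243 0.0321 0.0456] cradle xy [0.0354 0.0011] 0
vup 0.035 [0.4784 0.035  0.0986] cradle xy [-0.0106  0.0001] 0
vlo [0.524  0.032  0.0506] cradle xy [0.0352 0.0009] 0
[array([ 0.448 , -0.1393]), array([ 0.5004, -0.3343]), array([ 0.389 , -0.3651]), array([ 0.3345, -0.1746])]
```

```bash
cat >> h.py <<'E'
PIN={'A':(.010,.145,.118,(.556,.323)),'B':(.008,.135,.117,(.495,.3295)),'C':(.006,.125,.113,(.4363,.3355))}
TH=np.radians(35)
RX=np.array([np.cos(-.1),np.sin(-.1),0]);RY=np.array([-RX[1],RX[0],0]);Z=np.array([0,0,1.])
st=lambda:manip.sense()
def axes(yaw):
    X=np.array([np.cos(yaw),np.sin(yaw),0]);Y=np.array([-X[1],X[0],0])
    return X,Y,S*(Z-X),S*(X+Z)
def stop(c,yaw,off=(.050,.0005,.036)):
    X,Y,xc,zc=axes(yaw);return np.array([c[0],c[1],0])+off[0]*X+off[1]*Y+off[2]*Z
def pick(n):
    r,L,Lg,p=PIN[n];d=-np.sin(TH)*RX-np.cos(TH)*Z;R=Rzy(d,RY)
    G=np.array([*p,.008+Lg]);T=G+.019*d
    manip.command_gripper(.05)
    manip.move_pose(T-.10*d+[0,0,.03],R)
    manip.movel(T,rate=.12,frame=R);manip.command_gripper(0.)
    print('gap',st()['finger_gap'],'clock',st()['clock'])
    manip.movel(T+[0,0,.10],rate=.15)
    print('lifted gap',st()['finger_gap'])
E
python3 - <<'E'
from h import *
pick('A')
s=snap('top');print(cradle(s),st()['wrist_force'],st()['clock'])
b=snap('scene')
cv2.imwrite('pics/pk.png',np.hstack([cv2.resize(i['image'][:,:,::-1],(400,300)) for i in(s,b)]))
E
```

```text
Traceback (most recent call last):
  File "h.py", line 59, in pick
    manip.move_pose(T-.10*d+[0,0,.03],R)
    ~~~~~~~~~~~~~~~^^^^^^^^^^^^^^^^^^^^^
plant.PlanningError: the arm cannot take that pose within its joint ranges
```

```bash
sed -i 's/manip.move_pose(T-.10\*d+\[0,0,.03\],R)/manip.move_pose(T+[0,0,.085],R)/; s/T+\[0,0,.10\],rate=.15/T+[0,0,.085],rate=.15/' h.py
python3 - <<'E'
from h import *
for n in 'ABC':
    r,L,Lg,p=PIN[n];d=-np.sin(TH)*RX-np.cos(TH)*Z;T=np.array([*p,.008+Lg])+.019*d
    print(n,[manip.solve_ik(T+[0,0,h],Rzy(d,RY)) is not None for h in(0,.085)])
pick('A')
s=snap('top');print(cradle(s),st()['wrist_force'],st()['clock'])
b=snap('scene')
cv2.imwrite('pics/pk.png',np.hstack([cv2.resize(i['image'][:,:,::-1],(400,300)) for i in(s,b)]))
E
```

```text
A [True, True]
B [True, True]
C [True, True]
gap 0.018508611980499468 clock 13.0417
lifted gap 0.01861034450408346
(array([0.4888981 , 0.03491768]), array([ 89.19020844, 146.42176819]), np.float64(-0.09020912244619954)) [ 0.07638211  0.0277499  -3.78164992] 13.8083
```

View pics/pk.png

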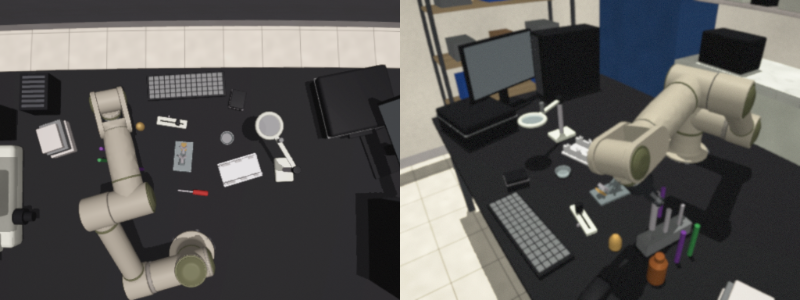

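```bash
cat >> h.py <<'E'
def place(n,c,yaw):
    r,L,Lg,_=PIN[n];X,Y,xc,zc=axes(yaw);O=stop(c,yaw)
    d=-np.sin(TH)*zc-np.cos(TH)*xc;R=Rzy(d,Y)
    T=lambda x,z:O+(x+Lg)*xc+(1.414*r+z)*zc+.019*d
    manip.move_pose(T(.012,.08),R)
    print('gap',st()['finger_gap'],'clock',st()['clock'])
    manip.movel(T(.012,.012),rate=.12)
    rel=lambda:(lambda v:(v@xc,v@Y,v@zc))(st()['tool_pos']-T(0,0))
    h=manip.movel(T(.012,-.008),rate=.03,until_force=6);print('touch V',h,np.round(rel(),4))
    z=rel()[2]+.0015
    manip.movel(T(.012,z),rate=.05)
    h=manip.movel(T(-.012,z),rate=.03,until_force=6);print('touch stop',h,np.round(rel(),4),'gap',st()['finger_gap'],st()['wrist_force'])
    xs=rel()[0]
    manip.movel(T(xs+.001,z-.001),rate=.03)
    manip.command_gripper(.045)
    manip.movel(st()['tool_pos']-.09*d,rate=.2)
    print('released',st()['clock']);return xs,z
E
python3 - <<'E'
from h import *
print(place('A',(.4889,.0347),-.086))
s=snap('top');b=snap('scene')
cv2.imwrite('pics/pl.png',np.hstack([cv2.resize(s['image'][165:240,205:285,::-1],(400,375)),cv2.resize(b['image'][195:270,230:310,::-1],(400,375))]))
E
```

```text
gap 0.01837013609727811 clock 14.9833
touch V True [0.0116 0.0004 0.0002]
touch stop True [0.     0.0005 0.0013] gap 0.018691606268209354 [ 2.04549415  4.39643631 -0.53689608]
released 18.1417
(np.float64(2.634993158600219e-05), np.float64(0.001706545850915789))
```

View pics/pl.png

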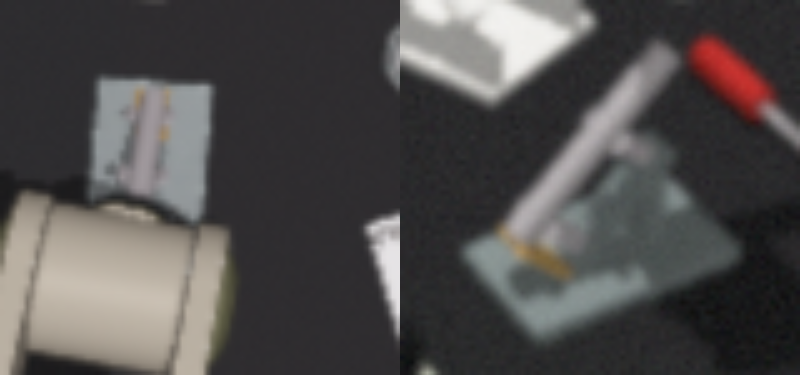

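The pin lies in the V against the brass stop, and the measured channel offsets fit. Next I regrip it by its side and lay it in the carrier.

```bash
cat >> h.py <<'E'
CAR=np.array([.4183,-.2530]);CY=.276;NEST={'A':.065,'B':0.,'C':-.065}
def regrip(n,c,yaw,xg=.058):
    r,L,_,_=PIN[n];X,Y,xc,zc=axes(yaw);O=stop(c,yaw);R=Rzy(-zc,-Y)
    T=lambda z:O+xg*xc+(1.414*r-.019+z)*zc
    p=st()['tool_pos'];manip.movel([p[0],p[1],max(p[2],.32)],rate=.35)
    manip.move_pose(T(.13),R);manip.command_gripper(.045)
    manip.movel(T(0),rate=.12);manip.command_gripper(0.)
    print('regrip gap',st()['finger_gap'],st()['clock'])
    manip.movel(T(.06),rate=.12)
    p=st()['tool_pos'];manip.movel(p+[0,0,.10],rate=.25)
    print('gap',st()['finger_gap'],st()['wrist_force'],st()['clock'])
def lay(n,delta,dx=0.,dy=0.):
    r,L,_,_=PIN[n];x=np.array([np.cos(CY),np.sin(CY),0]);y=np.array([-x[1],x[0],0])
    G=np.array([*CAR,.05+1.414*r])+(delta+dx)*x+(NEST[n]+dy)*y
    R=Rzy(-Z,-y);T=lambda h:G+[0,0,h-.019]
    manip.move_pose(T(.10),R);manip.movel(T(.014),rate=.15)
    h=manip.movel(T(-.005),rate=.03,until_force=5)
    f=st();print('laid',h,f['tool_pos']-T(0),f['finger_gap'],np.round(f['wrist_force'],1),f['clock'])
    manip.command_gripper(.04)
    manip.movel(T(.12),rate=.25)
E
python3 - <<'E'
from h import *
regrip('A',(.4889,.0347),-.086)
b=snap('scene','rg.png');s=snap('top')
lay('A',.0725-.058+.0005)
manip.move_pose([.25,.30,.35],down(0))
print(st()['clock'])
s=snap('top');b=snap('scene');np.save('top2.npy',s,allow_pickle=True);np.save('scene2.npy',b,allow_pickle=True);print(cradle(s))
cv2.imwrite('pics/la.png',np.hstack([cv2.resize(s['image'][185:245,275:345,::-1],(420,360),interpolation=cv2.INTER_CUBIC),cv2.resize(b['image'][165:225,200:275,::-1],(375,360),interpolation=cv2.INTER_CUBIC)]))
E
```

```text
regrip gap 0.018203114873895795 23.225
gap 0.017945683809996338 [-0.28239865 -0.21430537 -4.23669591] 24.425
laid True [0.00014518 0.00033324 0.00556601] 0.018452218741436197 [1.1 3.  0.3] 26.6917
29.6083
(array([0.5243999 , 0.03144963]), array([ 88.12744904, 147.32015991]), np.float64(-0.08423325527617073))
```

View pics/la.png

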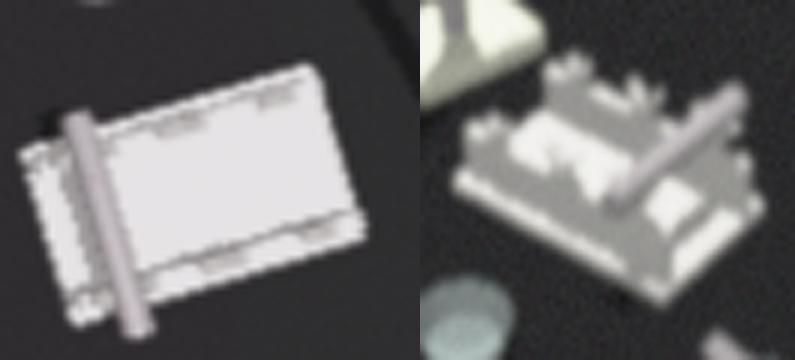

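The pin lies across the large saddles, and the cradle has been knocked about 3.5 cm outward. I check pin A's ends by triangulation.

Run:
```python
from h import *
s=np.load('top2.npy',allow_pickle=True).item();t=np.load('scene2.npy',allow_pickle=True).item()
tc=lambda u,v:(275+u/6-.4,185+v/6-.4); sc=lambda u,v:(200+(u-420)/5-.4,165+v/6-.4)
x=np.array([np.cos(CY),np.sin(CY)]);y=np.array([-x[1],x[0]])
def loc(p): q=p[:2]-CAR; return np.round([q@x,q@y,p[2]],4)
for a,b in(((77,117),(738,92)),((139,330),(616,206))):
    p,e=two(s,tc(*a),t,sc(*b));print(loc(p),e,'topview@z.064',loc(onz(s,*tc(*a),.064)))
x3=np.array([*x,0]);y3=np.array([*y,0]);C=np.array([*CAR,0])
for e in(.0725,-.0725):
    p=C+e*x3+.065*y3+[0,0,.064]; u=proj(s,p)+.4;v=proj(t,p)+.4
    print('expected pix top',(u-[275,185])*6,'scene',(v-[200,165])*[5,6]+[420,0])
```

```text
[0.0487 0.1073 0.1466] 0.08117512678814803 topview@z.064 [0.0707 0.0653 0.064 ]
[-0.05    0.0249 -0.02  ] 0.08689451221359495 topview@z.064 [-0.0699  0.0663  0.064 ]
expected pix top [ 76.58590892 114.09146978] scene [607.30846573 201.96862579]
expected pix top [142.09042049 333.393721  ] scene [734.13247697  97.41643952]
```

Pin A is well seated: the top-view ends sit at ±70 mm, centred within a millimetre. Next is pin B, with the cradle measured again.

```bash
cat > run.py <<'E'
import sys
from h import *
n=sys.argv[1]
pick(n)
if st()['finger_gap']<.004: raise SystemExit('no pin')
s=snap('top');c,wh,yaw=cradle(s);print(c,wh,yaw)
if abs(wh.max()-147)>4 or abs(wh.min()-89)>4: raise SystemExit('cradle?')
c=c-[0,.0002]
xs,z=place(n,c,yaw)
np.save('c.npy',[*c,yaw,xs])
p=st()['tool_pos'];manip.movel([p[0],p[1],.32],rate=.35)
s=snap('top');b=snap('scene')
cv2.imwrite(f'pics/pl{n}.png',np.hstack([cv2.resize(s['image'][155:240,195:285,::-1],(400,375)),cv2.resize(b['image'][195:280,220:310,::-1],(400,375))]))
E
python3 run.py B
```

```text
gap 0.014412225576625831 clock 32.75
lifted gap 0.014858397528008284
[0.52507953 0.03219119] [ 89.55558777 147.45149231] -0.10156910239204153
gap 0.014429040040748261 clock 34.6833
touch V True [ 0.0117  0.0004 -0.0014]
touch stop True [ 0.0008  0.0001 -0.0004] gap 0.01474215919806068 [-1.45766014  0.80802328  2.75762436]
released 37.8833
```

View pics/plB.png

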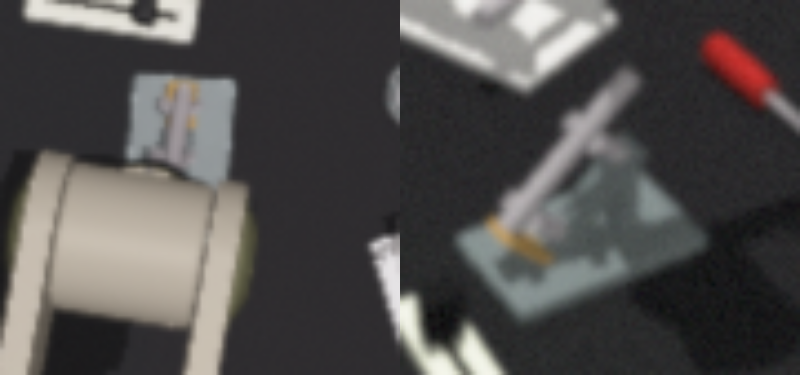

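Pin B rests in the V at the stop. Regrip it and lay it.

```bash
cat > run2.py <<'E'
import sys
from h import *
n=sys.argv[1];x,y,yaw,xs=np.load('c.npy')
regrip(n,(x,y),yaw)
if st()['finger_gap']<.004: raise SystemExit('no pin')
lay(n,PIN[n][1]/2-.058+.0005)
manip.move_pose([.25,.30,.35],down(0));print(st()['clock'])
s=snap('top');b=snap('scene');np.save('top2.npy',s,allow_pickle=True);np.save('scene2.npy',b,allow_pickle=True);print(cradle(s))
cv2.imwrite(f'pics/la{n}.png',np.hstack([cv2.resize(s['image'][185:245,275:345,::-1],(420,360),interpolation=cv2.INTER_CUBIC),cv2.resize(b['image'][165:225,200:275,::-1],(375,360),interpolation=cv2.INTER_CUBIC)]))
X=np.array([np.cos(CY),np.sin(CY),0]);Y=np.array([-X[1],X[0],0]);C=np.array([*CAR,0])
for e in(1,-1):
    p=C+e*PIN[n][1]/2*X+NEST[n]*Y+[0,0,.05+1.414*PIN[n][0]]; u=proj(s,p)+.4;v=proj(b,p)+.4
    print('expected pix top',(u-[275,185])*6,'scene',(v-[200,165])*[5,6]+[420,0])
E
python3 run2.py B
```

```text
regrip gap 0.013751951176818501 43.2333
gap 0.014111827819116124 [ 0.61531004 -1.25326644 -3.29515455] 44.4333
laid True [0.00015921 0.00036199 0.00582921] 0.013984174601310587 [0.1 3.6 3.8] 46.7917
49.9417
(array([0.52506525, 0.03176056]), array([ 90.11883545, 147.10668945]), np.float64(-0.12101390677514608))
expected pix top [175.84755086  92.82597348] scene [541.30286174 164.20425363]
expected pix top [236.9439478 296.2741096] scene [660.79550821  71.30986084]
```

View pics/laB.png

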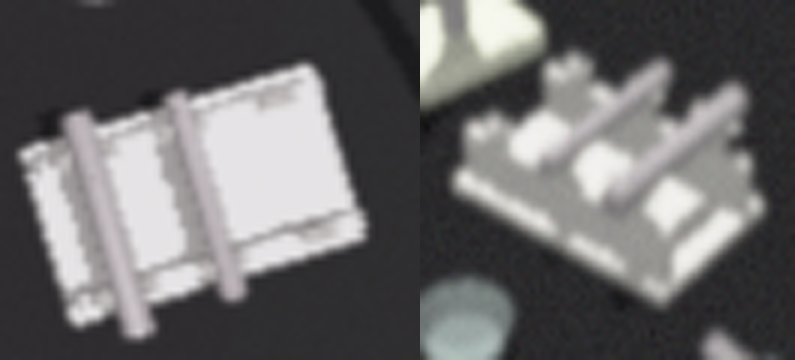

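Pins A and B lie level, with ends at (177,95) and (234,297) against the predicted (176,93) and (237,296). Now pin C.

```bash
python3 run.py C && sed -i 's/-.058+.0005)/-.058+.0005,0.,.0015)/' run2.py && python3 run2.py C
```

```text
gap 0.010305951758681478 clock 53.1083
lifted gap 0.01011663229398122
[0.52478766 0.03202002] [ 89.81271362 147.10414124] -0.11056246423518461
gap 0.010157442800423484 clock 55.1167
touch V True [ 0.0117  0.0004 -0.0002]
touch stop True [0.0004 0.0001 0.0008] gap 0.01029737435408688 [-2.505699    1.06967918  3.61634332]
released 58.3333
regrip gap 0.009803524885872595 63.725
gap 0.010052262384651152 [ 0.96890268  0.20012992 -2.44576525] 64.925
laid True [6.73640493e-05 2.59318461e-04 3.88862342e-03] 0.010058500881408533 [-0.6  2.5  5.4] 67.475
70.875
(array([0.52436133, 0.03114599]), array([ 88.33286285, 147.83810425]), np.float64(-0.09061392293189158))
expected pix top [274.3864107   71.69219703] scene [479.03143819 128.74587725]
expected pix top [331.03744102 259.3410851 ] scene [590.64003663  46.55350077]
```

View pics/laC.png

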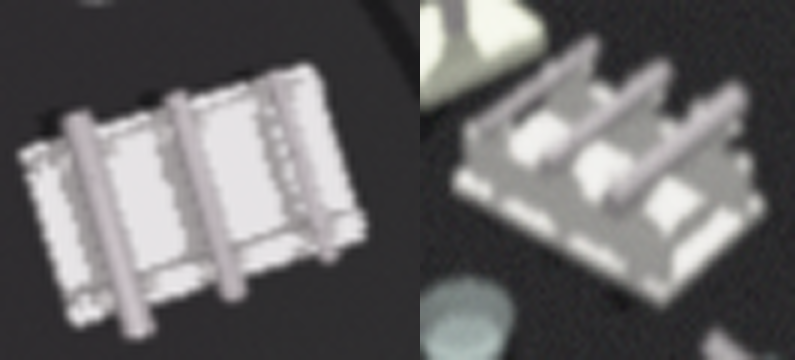

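Pin C is seated at (277,73)–(330,262), as predicted. Next I find the lens and knob to swing the magnifier back.

```bash
cat >> h.py <<'E'
def lensfind(s,u0,v0,w=26,thr=None):
    im=s['image'];x0,y0=int(u0-w),int(v0-w);g=im[y0:y0+2*w,x0:x0+2*w].min(2)
    g=cv2.resize(g,None,fx=8,fy=8,interpolation=cv2.INTER_CUBIC)
    T=thr or cv2.threshold(g,0,255,cv2.THRESH_OTSU)[0]
    cs,h=cv2.findContours((g>T).astype(np.uint8),cv2.RETR_CCOMP,cv2.CHAIN_APPROX_NONE)
    out=[]
    for c,k in zip(cs,h[0]):
        if k[3]>=0 and cv2.contourArea(c)>60*64:
            e=cv2.fitEllipse(c);p=((e[0][0]+.5)/8-.5+x0,(e[0][1]+.5)/8-.5+y0);out.append((p,np.array(e[1])/8))
    return T,out
E
python3 - <<'E'
from h import *
s=np.load('top2.npy',allow_pickle=True).item();s0=np.load('top0.npy',allow_pickle=True).item()
g=s['image']
for S_,uv in((s,(345,167)),(s0,(313.5,219))):
    for thr in(None,170,190,205):
        T,o=lensfind(S_,*uv,thr=thr);print(T,[(np.round(p,1),np.round(e,1),np.round(onz(S_,*p,.2),4)) for p,e in o])
print('exp knob',[.4145+.15*np.cos(np.pi/2-1.02),-.4755+.15*np.sin(np.pi/2-1.02)])
print('knob seen',onz(s,215+681/4.7-.4,165+67/4.7-.4,.253))
print('lens px of ring', [ (np.round(onz(s,u,v,.2),4)) for u,v in((345,160),)])
cv2.imwrite('pics/lens.png',np.hstack([cv2.resize(i[:,:,::-1],(390,390),interpolation=cv2.INTER_CUBIC) for i in(s['image'][140:205,312:377],s0['image'][187:252,281:346])]))
E
```

```text
110.0 []
170 [(array([344.4, 160.5]), array([25.6, 26.7]), array([ 0.6163, -0.3611,  0.2   ]))]
190 [(array([344.7, 160.3]), array([27.9, 28.5]), array([ 0.6169, -0.3621,  0.2   ]))]
205 [(array([344.7, 160.3]), array([29.2, 29.8]), array([ 0.617 , -0.3622,  0.2   ]))]
121.0 []
170 []
190 []
205 [(array([313., 219.]), array([29.7, 30. ]), array([ 0.4128, -0.2464,  0.2   ]))]
exp knob [np.float64(0.5423162032924045), np.float64(-0.39699510731225257)]
knob seen [ 0.54663072 -0.39817799  0.253     ]
lens px of ring [array([ 0.618 , -0.3632,  0.2   ])]
```

View pics/lens.png

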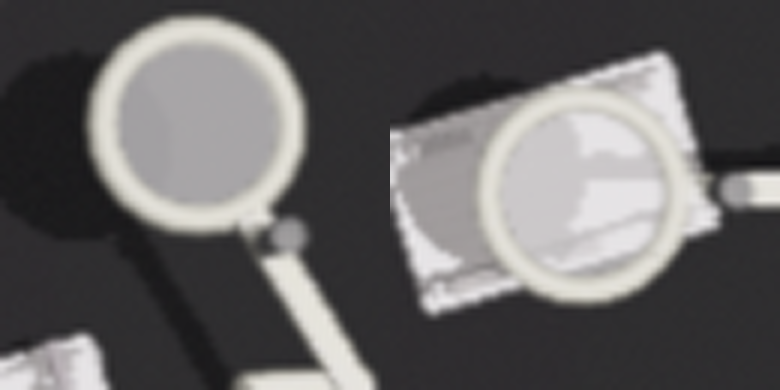

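Two lens positions give a hinge at about (0.4165, -0.476). The left ring is centred at (344.7,160.3) px and the start ring at (313,219). Swing it back.

Run:
```python
from h import *
H=np.array([.4165,-.476]);a0=np.radians(29.6)
a1=np.arctan2(*(CAR-H)[::-1]);print(np.degrees(a1))
kp=lambda a,z:[H[0]+.15*np.cos(a),H[1]+.15*np.sin(a),z]
manip.command_gripper(.05)
manip.move_pose(kp(a0,.31),down(a0-np.pi/2))
manip.movel(kp(a0,.221),rate=.12);manip.command_gripper(0.)
print(st()['finger_gap'],st()['clock'])
for a in np.linspace(a0,a1,8)[1:]: manip.movel(kp(a,.221),rate=.12,frame=down(a-np.pi/2))
f=st();print(f['finger_gap'],f['wrist_force'],f['clock'])
manip.command_gripper(.05);manip.movel(kp(a1,.32),rate=.25)
manip.move_pose([.45,.0,.33],down(0))
s=snap('top');np.save('top3.npy',s,allow_pickle=True);b=snap('scene')
for thr in(185,195,205,210):
    T,o=lensfind(s,313,219,thr=thr);print(T,[(np.round(p,1),np.round(e,1),np.round(onz(s,*p,.2),4)) for p,e in o])
cv2.imwrite('pics/mg.png',np.hstack([cv2.resize(i[:,:,::-1],(390,390),interpolation=cv2.INTER_CUBIC) for i in(s['image'][187:252,281:346],s['image'][135:175,205:245])]))
```

```text
89.53753289950009
0.01845187807226653 75.2
0.01848147585375599 [-0.64231727 23.90350209 13.66389832] 77.5333
185 []
195 [(array([306.7, 217.4]), array([12.3, 24.2]), array([ 0.4184, -0.2245,  0.2   ])), (array([312.4, 216.9]), array([27.6, 28.8]), array([ 0.4199, -0.2444,  0.2   ]))]
205 [(array([313. , 217.1]), array([29.7, 30. ]), array([ 0.4193, -0.2464,  0.2   ]))]
210 []
```

View pics/mg.png

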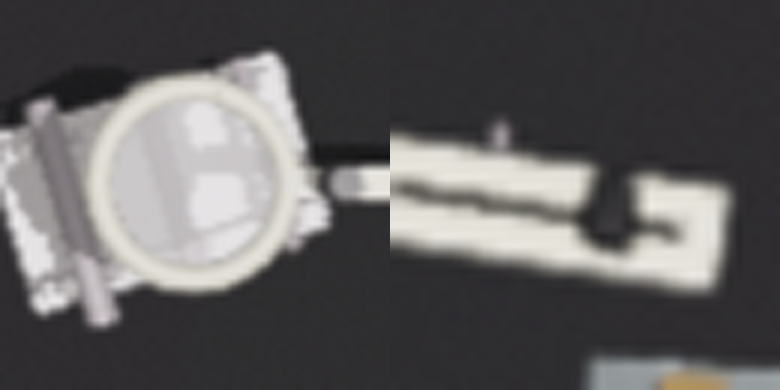

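The lens is within about a millimetre of centre tangentially. In the right pane, the dimmer grip is at (612,210) and the steel mark at (500,133). Now slide the dimmer.

```bash
cat >> h.py <<'E'
def dimmer(s):
    im=s['image'];g=im.min(2).astype(int);m=np.zeros(g.shape,bool);m[140:172,190:250]=1
    hm=(m&(g>120)).astype(np.uint8);hm=cv2.morphologyEx(hm,cv2.MORPH_CLOSE,np.ones((9,9)))
    hm=cv2.morphologyEx(hm,cv2.MORPH_OPEN,np.ones((5,5)))
    (c,wh,a),_=boxfit(s,hm,.014);c=np.array(c)/1000
    if wh[0]<wh[1]: a+=90
    a=np.radians(a);y=np.array([np.cos(a),np.sin(a)]);y*=np.sign(y[1])
    return c,np.array(wh),y
E
python3 - <<'E'
from h import *
s=np.load('top3.npy',allow_pickle=True).item()
c,wh,y=dimmer(s);print(c,wh,y)
mk=onz(s,216.3-.3,148.6-.3,.014)[:2]
im=s['image'].max(2).astype(int)
# mark: grey blob just above housing
sub=im[146:151,212:221];print(sub)
gp=im[150:166,218:236];print(gp)
print('mark along',(mk-c)@y,'across',(mk-c)@np.array([y[1],-y[0]]))
for q in((612,190),(612,215)): p=onz(s,205+(q[0]-390)/9.75-.45,135+q[1]/9.75-.45,.0545)[:2];print('grip',p,(p-c)@y,(p-c)@np.array([y[1],-y[0]]))
E
```

```text
[0.66447437 0.09044558] [152.48667908  48.20090485] [0.1638856  0.98647935]
[[ 47  48  48  49  51  48  48  47  47]
 [ 48  47  49  64  87  55  47  48  49]
 [ 48  47  53  98 145  76  48  47  47]
 [ 81  73  63 107 154  78  48  48  47]
 [176 161 129 135 139 106  84  74  57]]
[[ 84  74  57  51  49  48  48  47  47  47  48  47  47  47  48  48  48  47]
 [179 164 129 114 111 105  99  76  52  47  46  46  48  48  47  47  48  47]
 [220 217 213 213 212 210 201 156  80  46  42  50  70  82  77  57  50  46]
 [227 227 227 227 227 225 213 146  67  46  49  83 142 175 168 129 113 105]
 [223 223 224 225 226 225 209 124  53  48  52  77 153 216 219 214 213 213]
 [157 160 175 200 207 212 173  90  50  51  54  70 153 223 229 228 228 228]
 [103 101 106 127 135 141  99  53  49  54  57  67 148 219 224 225 227 228]
 [187 179 152 123 116 102  56  42  52  58  58  51  95 152 160 176 202 213]
 [222 220 216 213 211 196 113  53  55  61  59  49  71  99 100 107 156 205]
 [229 228 228 228 227 216 159  87  46  45  49  88 152 183 177 139 156 207]
 [225 225 226 228 229 226 212 176 117  97  87 131 196 220 221 216 217 224]
 [164 173 193 208 221 224 222 215 209 203 185 196 221 228 229 229 229 229]
 [ 81  93 116 134 149 152 155 165 179 198 202 217 223 225 225 227 228 229]
 [ 50  51  55  61  66  65  71  85 102 126 136 150 156 164 174 195 209 222]
 [ 48  47  47  48  46  47  48  49  52  58  63  69  73  83  94 118 135 149]
 [ 48  47  47  47  47  47  46  47  47  48  47  48  48  49  51  56  63  66]]
mark along 0.018479473003552002 across 0.02686537675272734
grip [0.66454384 0.05735423] -0.03263254341299136 0.0054917265021288035
grip [0.65457276 0.05742755] -0.03419433418147411 -0.004356547993695222
```

```bash
sed -i 's/m\[140:172,190:250\]=1/m[140:172,190:250]=1;m[140:150,212:220]=0/' h.py
python3 - <<'E'
from h import *
s=np.load('top3.npy',allow_pickle=True).item()
c,wh,y=dimmer(s);x=np.array([y[1],-y[0]])
mk=onz(s,215.95,148.3,.014)[:2];gp=onz(s,227.5,156.2,.0545)[:2]
print(c,wh,y,(mk-c)@y,(mk-c)@x,(gp-c)@y,(gp-c)@x)
m=(mk-c)@y; g=(gp-c)@y; a=np.arctan2(y[1],y[0])
xo=0.
P=lambda al,z:[*(c+al*y+xo*x),z]
R=down(a) if manip.solve_ik(P(g,.1),down(a)) is not None else down(a+np.pi)
manip.command_gripper(.05)
manip.move_pose(P(g,.12),R);manip.movel(P(g,.024),rate=.12)
manip.command_gripper(0.);f=st();print(f['finger_gap'],np.round(f['wrist_force'],1),f['clock'])
manip.movel(P(m,.024),rate=.05);f=st();print(f['finger_gap'],np.round(f['wrist_force'],1),f['tool_pos'])
manip.command_gripper(.05);manip.movel(P(m,.14),rate=.2)
manip.move_pose([.35,.25,.33],down(0))
s=snap('top');b=snap('scene');np.save('top4.npy',s,allow_pickle=True);np.save('scene4.npy',b,allow_pickle=True)
print(st()['clock'],[np.round(onz(s,*p,.2),4) for p,e in lensfind(s,313,219,thr=205)[1]])
cv2.imwrite('pics/dm.png',np.hstack([cv2.resize(i[:,:,::-1],(390,390),interpolation=cv2.INTER_CUBIC) for i in(s['image'][135:175,195:235],b['image'][225:305,205:285])]))
E
```

```text
[0.66252661 0.09076916] [152.48667908  44.25222397] [0.1638856  0.98647935] 0.01867557783350611 0.028809530212084093 -0.03463968874090493 -0.0007345808715002223
0.019260169452835357 [-1.1  0.6  5.2] 82.525
0.01914692921711018 [-0.7  1.7  5.2] [0.66604642 0.1092876  0.02493636]
86.525 [array([ 0.4193, -0.2464,  0.2   ])]
```

View pics/dm.png

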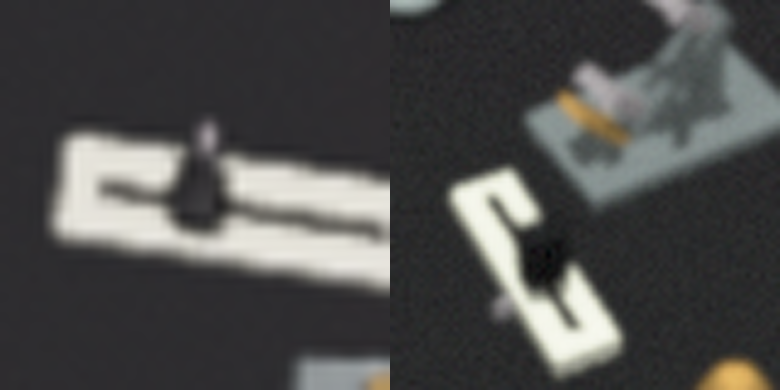

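Run:
```python
from h import *
s=np.load('top4.npy',allow_pickle=True).item()
c,wh,y=dimmer(np.load('top3.npy',allow_pickle=True).item());x=np.array([y[1],-y[0]])
im=s['image'].max(2).astype(float)
for r in range(151,159):
    w=np.clip(150-im[r,208:223],0,None); 
    if w.sum(): print(r,round((w*np.arange(208,223)).sum()/w.sum(),2),im[r,210:221].astype(int))
for al in(.0187,.0205):
  for z in(.0545,.014):
    for e in((.014,.01),(.014,-.01),(-.014,.01),(-.014,-.01)): print(al,z,e,np.round(proj(s,[*(c+(al+e[1])*y+e[0]*x),z]),1))
```

```text
151 216.46 [226 223 206 127  58  60  76 116 164 162 129]
152 214.97 [228 226 209 105  45  49  60 104 173 213 213]
153 214.99 [222 215 166  74  46  51  54  73 158 222 227]
154 214.01 [154 146  97  51  50  56  57  67 151 218 223]
155 213.79 [110  90  56  49  54  59  59  45  97 155 176]
156 216.04 [204 172  99  57  56  61  59  42  72  98 107]
157 215.56 [224 208 135  60  45  49  52  85 152 176 152]
158 215.11 [228 225 203 134  99  82  85 129 195 218 216]
0.0187 0.0545 (0.014, 0.01) [211.9 150. ]
0.0187 0.0545 (0.014, -0.01) [217.  150.8]
0.0187 0.0545 (-0.014, 0.01) [210.8 157.1]
0.0187 0.0545 (-0.014, -0.01) [215.9 157.9]
0.0187 0.014 (0.014, 0.01) [212.9 151.6]
0.0187 0.014 (0.014, -0.01) [217.8 152.3]
0.0187 0.014 (-0.014, 0.01) [211.7 158.5]
0.0187 0.014 (-0.014, -0.01) [216.7 159.3]
0.0205 0.0545 (0.014, 0.01) [211.5 149.9]
0.0205 0.0545 (0.014, -0.01) [216.6 150.7]
0.0205 0.0545 (-0.014, 0.01) [210.3 157. ]
0.0205 0.0545 (-0.014, -0.01) [215.4 157.8]
0.0205 0.014 (0.014, 0.01) [212.4 151.5]
0.0205 0.014 (0.014, -0.01) [217.4 152.3]
0.0205 0.014 (-0.014, 0.01) [211.3 158.4]
0.0205 0.014 (-0.014, -0.01) [216.3 159.2]
```

The grip sits about 2.5 mm short of the mark in the image, because of a camera-to-robot offset, so I nudge it.

Run:
```python
from h import *
c,wh,y=dimmer(np.load('top3.npy',allow_pickle=True).item());a=np.arctan2(y[1],y[0])
P=lambda al,z:[*(c+al*y),z]
manip.command_gripper(.05)
manip.move_pose(P(.0187,.12),down(a));manip.movel(P(.0187,.024),rate=.12)
manip.command_gripper(0.);manip.movel(P(.0213,.024),rate=.02);manip.dwell(.3);print(st()['finger_gap'],st()['tool_pos'])
manip.command_gripper(.05);manip.movel(P(.0213,.14),rate=.2)
manip.move_pose([.35,.25,.33],down(0))
s=snap('top');b=snap('scene');im=s['image'].max(2).astype(int)
for r in(152,153,154): print(im[r,210:221])
print(im[147:150,213:219],st()['clock'],[np.round(onz(s,*p,.2),4) for p,e in lensfind(s,313,219,thr=205)[1]])
v=np.vstack([cv2.resize(s['image'][130:260,120:380,::-1],(520,260)),cv2.resize(b['image'][110:370,140:400,::-1],(520,340))])
cv2.imwrite('pics/end.png',v)
```

```text
0.01920453021279804 [0.66635388 0.11189215 0.02482494]
[227 215 121  51  48  53  75 148 212 216 213]
[222 209 108  49  50  54  60 129 205 225 227]
[153 143  69  49  53  55  55 117 194 220 224]
[[ 47  49  64  87  55  47]
 [ 47  54  98 145  75  48]
 [ 53  56 105 154  78  48]] 92.9833 [array([ 0.4193, -0.2464,  0.2   ])]
```

View pics/end.png

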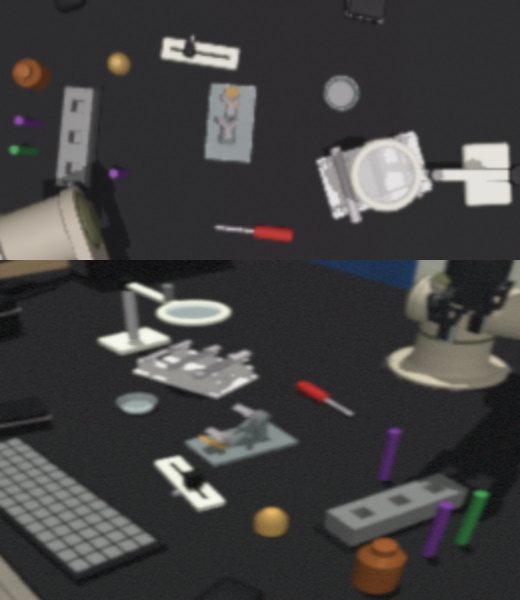

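The final view shows three pins in the carrier, the lens over it, the dimmer grip level with its mark, and the bottle and objective upright. Handing in.

```bash
python3 -c "
from h import *
print(manip.sign_off())"
```

```text
the job is handed in; nothing more can be done
None
```

I handed the job in at about 93 s of the 210 s allowed: all three pins are in their own saddles, centred to about 1–2 mm. The lens is back over the carrier, about 1 mm off along its swing and, by my camera estimate, 6–7 mm off along the arm, which the swing can't correct. The dimmer grip is level with its mark to about 1 mm, and the bottle and objective are still standing.

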